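# Put up the frame-hardware chest

## Robot

A 6-joint arm with a two-finger parallel gripper is mounted at the origin on the work surface. World frame = base frame: x ahead of the robot, y to its left, z up, the work surface at z = 0. Lengths are in m, angles in rad, forces in N, time in s.
With the tool pointing down it reaches from about 0.35 to 0.85 m from the base axis. Payload 8.1 kg.
Tool frame: the origin (TCP) lies at the centre of the arm's flange, where the gripper is bolted on; the fingertips stand 186 mm ahead of it and the grasp point (between the pads) lies 167 mm ahead of it; z points along the fingers, y is the direction in which the jaws open and shut (so a half turn about z gives the same grasp; the last joint's range is limited). The gripper opens to 93 mm and grips with 3 to 60 N. Pads are 15 mm wide; open, the fingers measure 128 mm over their backs; the gripper's body (75 mm by 188 mm) begins 65 mm behind the grasp point.
Start: joints at [-0.085, 0.13, 1.488, -0, 1.523, -0.085], TCP at [0.6, 0, 0.405] pointing down, gripper open.
Joint ranges: [-2.96, 2.96], [-0.89, 2.26], [0.02, 2.5], [-1.34, 4.48], [0, 2.73], [-2.66, 2.66]. Speed limits (rad/s): [2.39, 2.39, 2.79, 3.14, 3.14, 3.14].

## Interface

Orientations are given as a rotation vector (axis times angle).
In Python, from plant import robot, viewer, order gives the robot as it stands.
- The arm moves only by the tool apply_moves, never from a script. Its argument "deltas" is a list of rows, each a list of 3 entries, a list of its own where there are three numbers: the finger opening in mm, from 0 to 93, then the shift along the tool's x, y, z in mm, then the turn about the tool's z in rad. In form: [[grip, [dx, dy, dz], yaw], ...]. A call has 1 to 5 rows; each row shifts and turns the commanded pose from where the row before left it, along the tool's axes as they then stand; what a row does not reach is not made up. A row lasts 1/8 s, in which the tool goes at most 62.5 mm and 10.7 degrees, less where a joint would pass 70% of its speed; a pose out of reach is approached as far as the arm can. A call is refused whole if a number of a shift passes 62.5 or a number of a turn 0.188, either way. A call with a gripper value outside its range is refused whole. The fingers move at their own pace and stop on an object; "grip_force" is the grip in N (left out, the last holds). Time passes only in rows, so rows that do not move let the fingers close. It gives the time, the measured TCP pose, the force and the opening at its end, in the units of the state.
- robot.read_state(): the state, without advancing time (a new reading comes with each control period).
- viewer.read_camera(name): name is "scene" or "side" or "wrist"; returns the picture (400x640x3 uint8, blue, green, red); there is no depth.
- viewer.get_calibration(name): a dict with "fx", "fy", "cx", "cy" (pixels), "R" (3x3) and "t" (3): a world point X has camera coordinates R X + t. Camera axes: x right, y down, z forward; pixel columns grow to the right and rows downward; lengths in m; the calibration is good to about 2 mm. A picture is of the moment at which its call begins: read the wrist's pose just before it. get_calibration takes no time and is no camera call; for the wrist camera it gives the pose at the moment of the call.
- order.close_job(): hands the job in, once; it reports no verdict.
The state is a dict: "t": time; "q": joint angles; "dq": joint speeds; "joint_torque": joint torques, N m; "tool_pos": TCP position; "orientation": TCP orientation; "force": force on the tool from outside, world axes, zero at the start; "wrist_torque": the same for the moment, N m; "opening": finger opening in m.
Only numpy, scipy, OpenCV 4.12 (cv2) and the standard library are available. Lean on these libraries where they do the work, as an engineer would, in place of code of your own. Each camera call takes 0.05 s, during which the arm holds its last target. There are 200 camera calls.

## Task

The frame mending is over for the day: with the fingertips, fold the upright plywood leaf at the end of the oak chest down flat over the eyelet compartments first, and then swing the chest's lid over it until it is fully shut, easing it down rather than slamming it. Only push: do not lift or shift the chest, and leave the things in it and around it where they are.

Things in the scene. Friction and masses are not known exactly. Their poses are not given: they have to be found in the camera images.
- chest: Oak box, 3 to 4.5 kg, loose on the counter: 200 (its x) by 260 (its y) by 85 mm high, walls 10 mm. Origin: centre of its underside; z up. Front = its -x side; the lid is hinged along the +x side, the leaf along the -y end. Its +x points roughly to the robot's right, its +y roughly away from the robot. Eyelets lie under the leaf; the bay at y -21 to 120 mm holds reel and punch.
- lid (a joint): Lid angle (rad): 0 fully shut on the rim, 1.57 upright, 1.95 leaning back at its stop. Flat oak board 12 mm thick, 205 mm from hinge to free edge, 266 mm long, about 0.4 kg. Stiff hinges (0.6 N m) hold it at any angle, so it must be pushed all the way. Shut, it lies at z 85 to 97 mm. It cannot close while the leaf stands up.
- lid_hinge (a point): Middle of the lid's hinge line, which is parallel to the chest's y: chest x = 100 mm, y = 0, z = 85 mm, in the plane of the board's underside.
- lid_edge (a point): Middle of the lid's free edge, on its outer face (on top when shut), 205 mm from the hinge.
- leaf (a joint): Leaf angle (rad): 0 lying flat over the eyelets, 1.57 upright, 1.75 leaning outwards at its stop. Plywood board 6 mm thick, 96 mm from hinge to free edge, 176 mm wide, with a notch 30 mm wide, 14 mm deep in the middle of that edge. Light friction (0.06 N m) holds it at any angle, so it must be pushed all the way. Flat, its top is at z 82 mm, 3 mm below the rim, and it rests on a divider.
- leaf_hinge (a point): Middle of the leaf's hinge line, which is parallel to the chest's x: chest x = 0, y = -120 mm, z = 82 mm, in the plane of the face that is on top when flat and faces outwards (-y) when upright.
- leaf_edge (a point): Middle of the leaf's free edge line (in the notch), on the face that is on top when flat, 96 mm from the hinge.
- reel: Reel of frame wire, 62 mm across, 40 mm high, standing in the chest's large bay. Origin: centre of its underside.
- punch: Eyelet punch, 125 mm long, 20 mm thick, lying in the chest's large bay. Origin: on its underside, near the middle.
- pot: Brown clay pot of brass eyelets, 90 mm across, 74 mm high, standing in front of the chest (its -x side). Origin: centre of its underside.
- endbars: Bundle of four cedar end bars, 160 by 35 by 40 mm high, lying in front of the chest (its -x side) beside the pot. Origin: centre of its underside.
- scraper: Flat steel cappings scraper with a wooden handle, 240 mm long, 18 mm high, lying to the left of the chest. Origin: on its underside near the middle, x towards the blade.
- nailjar: Glass jar with a steel cap, 68 mm across, 100 mm high, standing well to the right of the chest. Origin: centre of its underside.
- hammer: Hammer lying to the right of the chest, near the far side. Origin: on its underside.

How it is judged:
On the way, in this order (a step that is already met when the one before it is completed fails the run):
1. the leaf is folded flat while the lid still stands open (value of joint leaf below 0.06 rad and value of joint lid above 1.2 rad), for 0.2 s.
2. the lid is shut over the flat leaf (value of joint lid below 0.03 rad and value of joint leaf below 0.06 rad), for 0.2 s.
At the end, for the whole second after the job is handed in: The leaf lies flat (within 0.06 rad, about 6 mm at its edge), the lid is shut on the rim (within 0.03 rad, about 6 mm at its edge) and still, and the chest stands level within 20 mm of where it stood (all of step 2 and velocity of joint lid between -0.05 and 0.05 rad/s and distance of chest from where it was at the start of the episode below 0.02 m and angle between chest's own z axis and vertical below 0.03 rad and linear speed of chest below 0.01 m/s); the robot touches nothing.
It fails at once if the chest is lifted or tipped (height (world z) of chest above 0.012 m or angle between chest's own z axis and vertical above 0.1 rad).
It fails at once if the chest is shoved more than 20 mm (distance of chest from where it was at the start of the episode above 0.02 m).
It fails at once if the lid is slammed: it meets the rim faster than 2.5 rad/s (value of joint lid below 0.15 rad and velocity of joint lid below -2.5 rad/s).
It fails at once if a thing in the chest is taken out or stirred about (distance of any of reel, punch from where it was at the start of the episode above 0.04 m).
It fails at once if a thing around the chest is moved more than 20 mm (distance of any of pot, endbars, scraper, nailjar, hammer from where it was at the start of the episode above 0.02 m).
It also fails if it takes over 54 s, if anything falls off the work surface, if the arm or the gripper's body presses on something with over 40 N, if the wrist force passes 120 N, or if a joint passes its speed limit or range.

## Working session

There is one attempt and no reset: what is moved stays moved. The work goes in short steps, Python scripts to look and compute and a tool call to move; the robot and the scene stay as the last step left them, time stands still between calls to the robot, and variables do not carry over. Pictures are saved under pics/ and viewed, about 8 in all and at most 12, crops included, and the job is handed in when it is done.

Besides the shell and the picture viewer there is one more tool, called after "Emit:" as name(argument=value, ...), one argument or row to a line, values as JSON. apply_moves: Moves the arm, as the interface text tells. Its arguments: {"type":"object","properties":{"deltas":{"type":"array"},"grip_force":{"type":"number"}},"required":["deltas"]}

```bash
mkdir -p pics; ls
python3 - <<'E'
from plant import robot, viewer, order
import cv2,numpy as np
for n in("scene","side"):
    im=viewer.read_camera(n); cv2.imwrite(f"pics/{n}0.png",im)
    c=viewer.get_calibration(n); print(n,c["fx"],c["cx"],c["cy"],np.round(-np.array(c["R"]).T@np.array(c["t"]),3),np.round(c["R"],3).tolist())
s=robot.read_state();print(s)
E
```

```text
pics
scene 517.9475832984391 322.5876080721889 197.11827783329343 [ 1.679 -0.218  1.155] [[0.224, 0.974, 0.013], [0.664, -0.143, -0.734], [-0.713, 0.173, -0.68]]
side 441.6347499178308 324.31911177145685 205.2527534365095 [ 1.176 -0.87   1.043] [[0.839, 0.544, -0.004], [0.349, -0.544, -0.763], [-0.417, 0.638, -0.647]]
{'t': 0.1, 'q': array([-8.53994875e-02,  1.31085826e-01,  1.48915967e+00, -9.39249241e-06,
        1.52298736e+00, -8.54324886e-02]), 'dq': array([-0.00244193, -0.00164343, -0.00194609, -0.00024734,  0.00094203,
       -0.00030669]), 'joint_torque': array([ 2.89806376e-03, -5.61339462e+01, -4.93095982e+01,  7.72326719e-02,
        2.89617141e-02, -2.83941080e-05]), 'tool_pos': array([5.99799287e-01, 3.80305687e-05, 4.03797859e-01]), 'orientation': array([-2.22052120e+00, -2.22059550e+00,  1.67035772e-03]), 'force': array([ 0.21982489, -0.35371175,  0.19608613]), 'wrist_torque': array([0.0208516 , 0.0030754 , 0.05217032]), 'opening': 0.0930482996118475}
```

View pics/scene0.png

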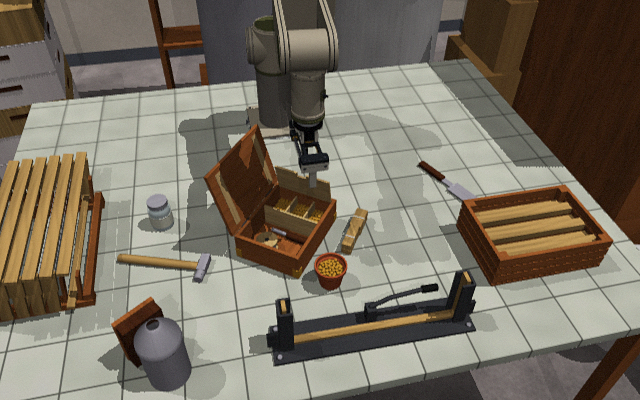

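View pics/side0.png

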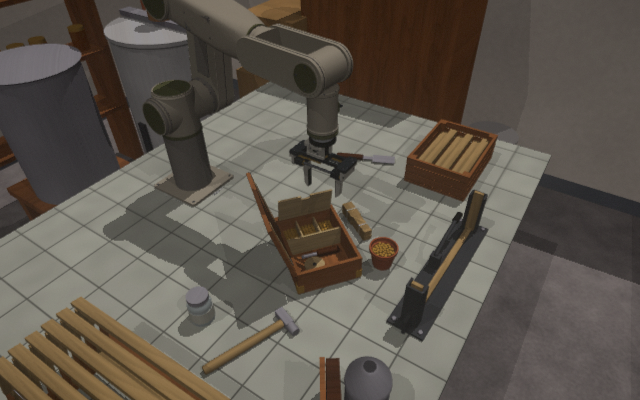

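Run:
```python
import cv2
for n,x,y,w,h in(("scene",200,118,180,130+45),("side",240,165,165,130)):
    im=cv2.imread(f"pics/{n}0.png")[y:y+h,x:x+w]
    k=4 if n=="side" else 3.4
    k=4
    im=cv2.resize(im,None,fx=k,fy=k,interpolation=cv2.INTER_CUBIC)[:600]
    for i in range(0,w,20): cv2.putText(im,str(x+i),(i*k,10),0,.35,(255,255,0)); cv2.line(im,(i*k,12),(i*k,18),(255,255,0))
    for i in range(0,h,20): cv2.putText(im,str(y+i),(0,i*k+4),0,.35,(255,255,0))
    cv2.imwrite(f"pics/{n}0c.png",im)
```

```text
(no output)
```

View pics/scene0c.png

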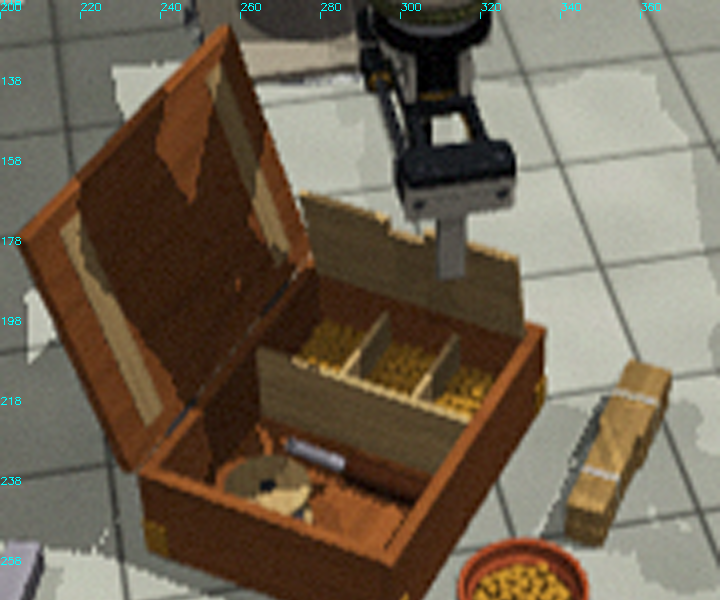

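View pics/side0c.png

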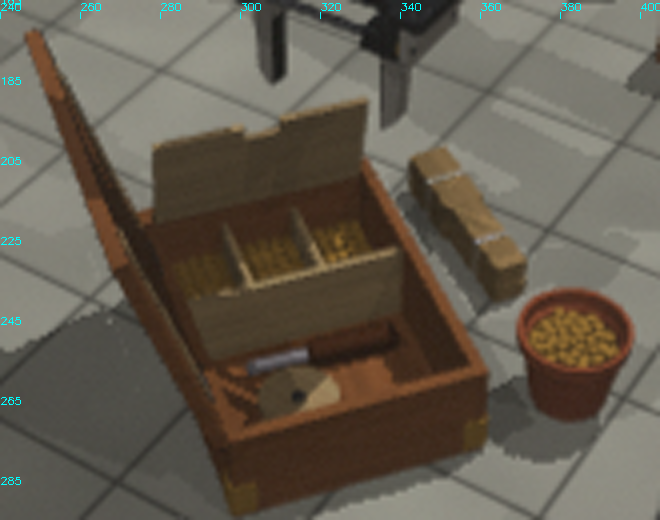

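```bash
cat > h.py <<'E'
import numpy as np, cv2
from scipy.optimize import least_squares
from plant import robot, viewer, order
def proj(c,X): 
    p=np.asarray(c["R"])@X+np.asarray(c["t"]); return np.array([c["fx"]*p[0]/p[2]+c["cx"],c["fy"]*p[1]/p[2]+c["cy"]])
def w(p,X):
    x,y,th=p[:3]; return np.array([x+np.cos(th)*X[0]-np.sin(th)*X[1],y+np.sin(th)*X[0]+np.cos(th)*X[1],X[2]])
def lid(a,y,r=.205,o=0): return np.array([.1-r*np.cos(a)+o*np.sin(a),y,.085+r*np.sin(a)+o*np.cos(a)])
def leaf(a,x,r=.096): return np.array([x,-.12+r*np.cos(a),.082+r*np.sin(a)])
def ray(c,u,v,z):
    R=np.asarray(c["R"]);C=-R.T@np.asarray(c["t"]);d=R.T@np.array([(u-c["cx"])/c["fx"],(v-c["cy"])/c["fy"],1]);return C+d*(z-C[2])/d[2]
E
python3 - <<'E'
from h import *
cs=viewer.get_calibration("scene");cd=viewer.get_calibration("side")
B=lambda x,y,z:(lambda p:np.array([x,y,z]))
obs=[(cs,298.2,258,B(-.1,.13,.085)),(cs,336.2,200,B(-.1,-.13,.085)),(cs,236.2,235,B(.1,.13,.085)),
(cd,361.7,258.2,B(-.1,.13,.085)),(cd,295.5,275.7,B(.1,.13,.085)),(cd,331,205,B(-.1,-.13,.085)),(cd,299.5,294,B(.1,.13,0)),(cd,360,277,B(-.1,.13,0)),
(cs,257,124,lambda p:lid(p[3],-.133)),(cs,205,178,lambda p:lid(p[3],.133)),(cd,248.7,173,lambda p:lid(p[3],-.133)),
(cs,275.5,166,lambda p:leaf(p[4],.088)),(cs,329.5,183,lambda p:leaf(p[4],-.088)),(cd,278.2,202,lambda p:leaf(p[4],.088)),(cd,331.5,190,lambda p:leaf(p[4],-.088))]
f=lambda p:np.concatenate([proj(c,w(p,X(p)))-[u,v] for c,u,v,X in obs])
r=least_squares(f,[.7,-.1,-1.57,1.8,1.6],loss="soft_l1");print(np.round(r.x,4));print(np.round(f(r.x).reshape(-1,2),1).tolist())
np.save("p.npy",r.x)
p=r.x
for n,X in dict(lidN=lid(p[3],-.133),lidF=lid(p[3],.133),leafR=leaf(p[4],.088),leafL=leaf(p[4],-.088),hinge=np.array([0,-.12,.082]),cornerNL=np.array([-.1,-.13,.085])).items(): print(n,np.round(w(p,X),3))
print("pot",ray(cs,331,268-6,.074)), print("bars",ray(cs,358,213,.04),ray(cs,346,242,.04))
E
```

```text
[ 0.6177 -0.0655 -2.2269  1.8757  1.3163]
[[-0.1, 1.1], [0.4, -0.5], [-2.0, 0.8], [0.3, -0.3], [1.3, -0.3], [0.6, -0.8], [-1.4, 0.5], [0.6, -0.1], [0.0, -0.2], [0.3, -0.7], [-0.8, -1.0], [-0.6, -0.1], [-0.5, -0.3], [-0.1, -0.1], [0.4, -0.2]]
lidN [ 0.414 -0.112  0.281]
lidF [ 0.625 -0.275  0.281]
leafR [ 0.488 -0.077  0.175]
leafL [0.595 0.063 0.175]
hinge [0.523 0.008 0.082]
cornerNL [0.576 0.093 0.085]
pot [0.80143217 0.02101624 0.074     ]
bars [0.60212581 0.15551684 0.04      ] [0.71012002 0.08875403 0.04      ]
```

Emit:
apply_moves(
  deltas=[
    [0,[0,0,0],0.164],
    [0,[0,0,0],0.164],
    [0,[0,0,0],0.164],
    [0,[0,0,0],0.164],
    [0,[0,0,0],0],
  ],
)

```text
t: 0.72
tool_pos: [0.5999, 0.0, 0.4042]
orientation: [-2.818, -1.389, 0.001]
force: [0.3, 0.6, 0.1]
opening: 0.0476
```

Emit:
apply_moves(
  deltas=[
    [0,[0,-32,0],0],
    [0,[0,-32,0],0],
    [0,[0,-32,0],0],
    [0,[0,0,0],0],
    [0,[0,0,0],0],
  ],
)

```text
t: 1.35
tool_pos: [0.5242, 0.0584, 0.4049]
orientation: [2.817, 1.391, 0.001]
force: [0.2, -0.2, -0.4]
opening: 0.0013
```

Emit:
apply_moves(
  deltas=[
    [0,[0,0,28],0],
    [0,[0,0,28],0],
    [0,[0,0,0],0],
  ],
)

```text
t: 1.72
tool_pos: [0.5235, 0.0579, 0.3461]
orientation: [-2.817, -1.387, 0.007]
force: [0.6, 1.0, 0.1]
opening: 0.0006
```

```bash
cat >> h.py <<'E'
def tip():
    p=np.load("p.npy");s=robot.read_state();R=cv2.Rodrigues(s["orientation"])[0];T=s["tool_pos"]+.186*R[:,2]
    c,n=np.cos(p[2]),np.sin(p[2]);d=T[:2]-p[:2]
    print("t",round(s["t"],2),"tip chest mm",np.round([1e3*(c*d[0]+n*d[1]),1e3*(-n*d[0]+c*d[1]),1e3*T[2]],1),"tool y ang",np.arctan2(R[1,1],R[0,1])-p[2],"F",s["force"].round(1),"open",s["opening"],"z",R[:,2].round(3))
E
python3 - <<'E'
from h import *
tip()
im=viewer.read_camera("scene"); cv2.imwrite("pics/a.png",cv2.resize(im[100:280,190:380],None,fx=3,fy=3))
for h in [0]:
  for a in np.arange(1.3,-.1,-.15): print(round(a,2), round(-120+80*np.cos(a)-17.5,1), round(82+80*np.sin(a),1))
E
```

```text
t 1.73 tip chest mm [ -39.8 -150.6  160.1] tool y ang 1.5711847752299988 F [0.6 1.  0.1] open 0.0006479803229980512 z [-0.005 -0.    -1.   ]
1.3 -116.1 159.1
1.15 -104.8 155.0
1.0 -94.3 149.3
0.85 -84.7 142.1
0.7 -76.3 133.5
0.55 -69.3 123.8
0.4 -63.8 113.2
0.25 -60.0 101.8
0.1 -57.9 90.0
-0.05 -57.6 78.0
```

View pics/a.png

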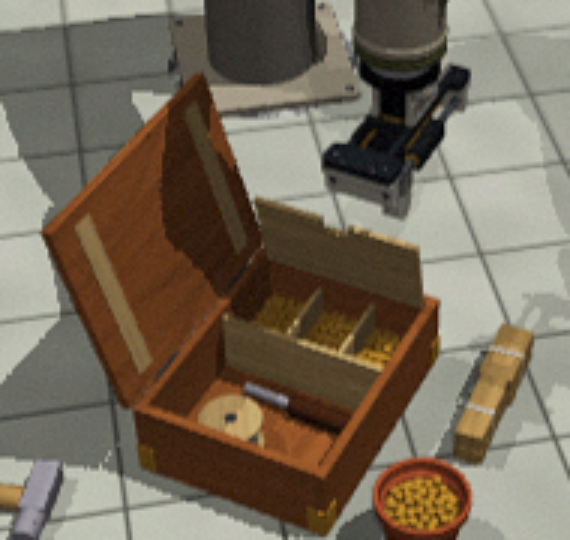

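Emit:
apply_moves(
  deltas=[
    [0,[0,30,0],0],
    [0,[0,16,6],0],
    [0,[0,10,5],0],
    [0,[0,9,7],0],
    [0,[0,9,9],0],
  ],
)

```text
t: 2.4
tool_pos: [0.5829, 0.0133, 0.3213]
orientation: [-2.818, -1.388, -0.0]
force: [0.5, 0.5, 1.2]
opening: 0.0001
```

Emit:
apply_moves(
  deltas=[
    [0,[0,7,9],0],
    [0,[0,5,11],0],
    [0,[0,4,11],0],
    [0,[0,2,12],0],
    [0,[0,0,5],0],
  ],
)

```text
t: 3.02
tool_pos: [0.5965, 0.0024, 0.2723]
orientation: [-2.818, -1.387, 0.002]
force: [-0.8, -1.0, 0.7]
opening: 0.0006
```

Emit:
apply_moves(
  deltas=[
    [0,[0,0,3],0],
    [0,[0,0,2],0],
    [0,[0,0,0],0],
  ],
)

```text
t: 3.4
tool_pos: [0.5968, 0.0025, 0.2689]
orientation: [2.819, 1.387, 0.0]
force: [-0.0, -0.3, -0.6]
opening: 0.0006
```

Run:
```python
from h import *
tip()
im=viewer.read_camera("scene"); cv2.imwrite("pics/b.png",cv2.resize(im[100:280,190:380],None,fx=3,fy=3))
```

```text
t 3.4 tip chest mm [-41.3 -58.   82.9] tool y ang 1.570972981404872 F [-0.  -0.3 -0.6] open 0.0006212033974171172 z [ 0.  0. -1.]
```

View pics/b.png

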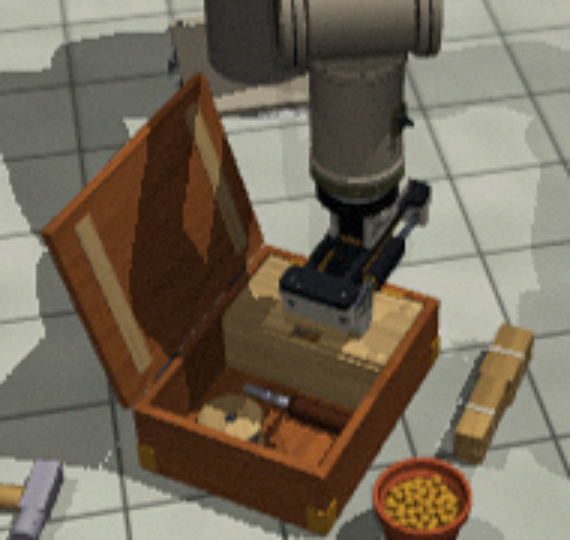

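Emit:
apply_moves(
  deltas=[
    [0,[0,0,2],0],
    [0,[0,0,2],0],
    [0,[0,0,0],0],
  ],
)

```text
t: 3.82
tool_pos: [0.5971, 0.0025, 0.268]
orientation: [2.818, 1.387, 0.002]
force: [-11.3, 1.1, 22.6]
opening: 0.0007
```

Emit:
apply_moves(
  deltas=[
    [0,[0,0,-10],0],
    [0,[0,0,-50],0],
    [0,[0,0,-60],0],
    [0,[0,0,-60],0],
    [0,[0,0,-50],0],
  ],
)

```text
t: 4.45
tool_pos: [0.5966, 0.0025, 0.4979]
orientation: [2.818, 1.387, 0.003]
force: [1.2, 0.4, 0.4]
opening: 0.0005
```

Emit:
apply_moves(
  deltas=[
    [0,[-40,12,0],0],
    [0,[-50,12,0],0],
    [0,[-50,12,0],0],
    [0,[-50,12,0],0],
    [0,[-50,10,0],0],
  ],
)

```text
t: 5.08
tool_pos: [0.4955, -0.2244, 0.4949]
orientation: [2.818, 1.387, 0.001]
force: [-0.5, -0.7, 0.7]
opening: 0.0004
```

Emit:
apply_moves(
  deltas=[
    [0,[-6,0,0],0],
    [0,[0,0,0],0],
  ],
)

```text
t: 5.32
tool_pos: [0.4927, -0.2279, 0.4949]
orientation: [-2.819, -1.386, -0.001]
force: [0.1, 0.1, -0.5]
opening: 0.0003
```

Run:
```python
from h import *
tip()
im=viewer.read_camera("scene")[90:280,190:380];im2=viewer.read_camera("side")[120:310,220:420]
cv2.imwrite("pics/c.png",cv2.resize(np.hstack([im,im2]),None,fx=2,fy=2))
```

```text
t 5.33 tip chest mm [204.8   0.  308.9] tool y ang 1.5697767322736413 F [ 0.1  0.1 -0.5] open 0.00031585574467852146 z [ 0.  0. -1.]
```

View pics/c.png

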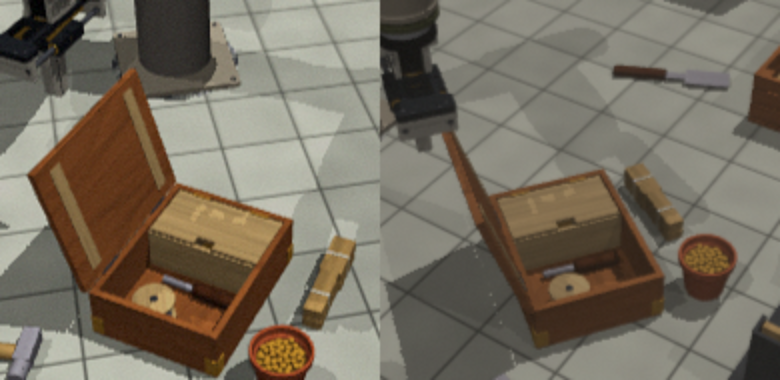

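Emit:
apply_moves(
  deltas=[
    [0,[0,0,30],0],
    [0,[0,0,22],0],
    [0,[23,0,0],0],
    [0,[20,0,0],0],
    [0,[20,0,0],0],
  ],
)

```text
t: 6.05
tool_pos: [0.5322, -0.1767, 0.4438]
orientation: [2.817, 1.388, 0.001]
force: [-2.9, -2.9, 3.1]
opening: 0.0008
```

Emit:
apply_moves(
  deltas=[
    [0,[22,0,0],0],
    [0,[16,0,-2],0],
    [0,[15,0,-4],0],
    [0,[18,0,3],0],
    [0,[17,0,4],0],
  ],
)

```text
t: 6.68
tool_pos: [0.5855, -0.1073, 0.4414]
orientation: [-2.818, -1.387, 0.0]
force: [-2.7, -3.8, -1.5]
opening: 0.0008
```

Run:
```python
from h import *
tip()
im=viewer.read_camera("scene")[90:280,190:380];im2=viewer.read_camera("side")[120:310,220:420]
cv2.imwrite("pics/d.png",cv2.resize(np.hstack([im,im2]),None,fx=2,fy=2))
```

```text
t 6.67 tip chest mm [ 5.270e+01 -1.000e-01  2.554e+02] tool y ang 1.5708879155582558 F [-2.7 -3.8 -1.5] open 0.0008399834997220232 z [-0.  0. -1.]
```

View pics/d.png

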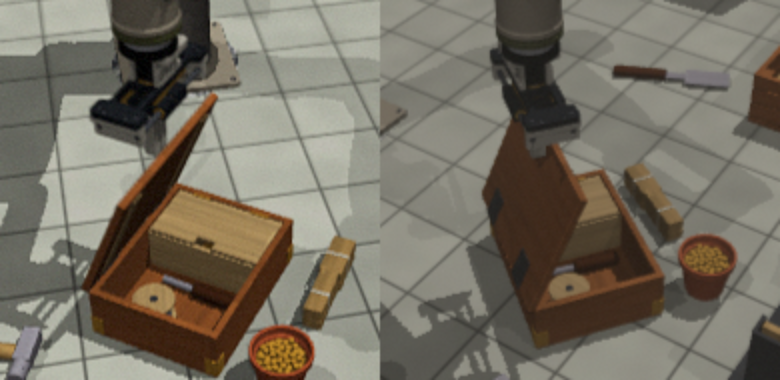

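Emit:
apply_moves(
  deltas=[
    [0,[17,0,6],0],
    [0,[16,0,7],0],
    [0,[15,0,10],0],
    [0,[14,0,11],0],
    [0,[13,0,13],0],
  ],
)

```text
t: 7.4
tool_pos: [0.6313, -0.0478, 0.3941]
orientation: [2.818, 1.388, 0.001]
force: [0.3, -0.9, 0.5]
opening: 0.0005
```

Emit:
apply_moves(
  deltas=[
    [0,[11,0,13],0],
    [0,[8,0,11],0],
    [0,[7,0,11],0],
    [0,[6,0,12],0],
    [0,[5,0,12],0],
  ],
)

```text
t: 8.02
tool_pos: [0.6533, -0.0191, 0.3349]
orientation: [-2.818, -1.387, -0.0]
force: [-0.1, 1.2, 0.9]
opening: 0.0005
```

Emit:
apply_moves(
  deltas=[
    [0,[3,0,9],0],
    [0,[3,0,9],0],
    [0,[2,0,9],0],
    [0,[2,0,9],0],
    [0,[0,0,6],0],
  ],
)

```text
t: 8.65
tool_pos: [0.6593, -0.0114, 0.2931]
orientation: [-2.818, -1.387, -0.0]
force: [0.2, 0.3, 1.3]
opening: 0.0006
```

Emit:
apply_moves(
  deltas=[
    [0,[0,0,5],0],
    [0,[0,0,3],0],
    [0,[0,0,0],0],
  ],
)

```text
t: 9.02
tool_pos: [0.6592, -0.0116, 0.2855]
orientation: [-2.819, -1.387, 0.001]
force: [-0.8, 0.2, -0.2]
opening: 0.001
```

Run:
```python
from h import *
tip()
```

```text
t 9.03 tip chest mm [-68.   -0.1  99.5] tool y ang 1.5708787220916718 F [-0.8  0.2 -0.2] open 0.0009933489040275557 z [-0. -0. -1.]
```

Emit:
apply_moves(
  deltas=[
    [0,[0,0,2],0],
    [0,[0,0,2],0],
    [0,[0,0,1],0],
    [0,[0,0,0],0],
  ],
)

```text
t: 9.52
tool_pos: [0.6593, -0.0115, 0.2833]
orientation: [2.818, 1.387, 0.001]
force: [-8.2, 0.7, 16.5]
opening: 0.0004
```

Contact at tip z ≈ 97 mm with 16 N: the lid is on the rim. Back off and check.

Emit:
apply_moves(
  deltas=[
    [0,[0,0,0],0],
    [0,[0,0,-8],0],
    [0,[0,0,-40],0],
    [0,[0,0,-60],0],
    [0,[0,0,-60],0],
  ],
)

```text
t: 10.15
tool_pos: [0.659, -0.0116, 0.4501]
orientation: [-2.818, -1.387, 0.001]
force: [0.4, 0.1, 0.1]
opening: 0.0004
```

Emit:
apply_moves(
  deltas=[
    [0,[0,-50,0],0],
    [0,[0,-50,0],0],
    [0,[0,-50,0],0],
    [0,[0,0,0],0],
    [0,[0,0,0],0],
  ],
)

```text
t: 10.78
tool_pos: [0.5405, 0.0799, 0.4492]
orientation: [2.818, 1.388, 0.001]
force: [0.8, -0.1, -0.5]
opening: 0.0009
```

Run:
```python
from h import *
tip();p=np.load("p.npy")
ims=[]
for n,(x,y) in dict(scene=(200,120),side=(230,140)).items():
    im=viewer.read_camera(n);c=viewer.get_calibration(n)
    k=2;x0,y0=x,y
    im=cv2.resize(im[y:y+180,x:x+190],None,fx=k,fy=k)
    q=[tuple(int(round(v)) for v in (proj(c,w(p,lid(0,yy,rr,.012)))-[x0,y0])*k) for rr,yy in((0,-.133),(0,.133),(.205,.133),(.205,-.133))]
    for a in q: cv2.circle(im,a,2,(255,255,0),-1)
    ims.append(im)
cv2.imwrite("pics/e.png",np.hstack(ims))
```

```text
t 10.78 tip chest mm [ -68.3 -149.7  263.2] tool y ang 1.5713314845719037 F [ 0.8 -0.1 -0.5] open 0.0008704605199272818 z [ 0.001 -0.    -1.   ]
```

View pics/e.png

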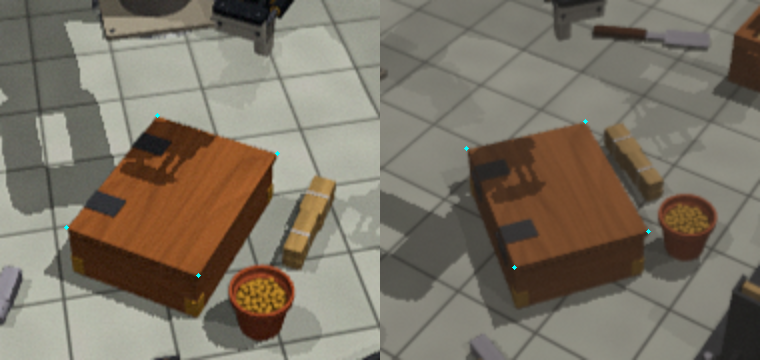

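```bash
python3 -c "
from plant import order; print(order.close_job())"
```

```text
the job is handed in; nothing more can be done
None
```

I folded the leaf flat first, then swung the lid over it and eased it shut, pushing only with the closed fingertips. I handed the job in at about 10.8 s of the 54 s allowed.

- **Leaf:** it bottomed out with the fingertip at about z 82 mm and 22 N of push. In the next picture it lay flat with the lid still open. It is hidden under the lid now, so I could not see it again at the end.
- **Lid:** it met the rim with the fingertip at about z 97 mm and 16 N. The last picture shows its corners within a few pixels of the predicted shut position.
- **Chest and nearby things:** in the last picture the chest, pot, end bars and scraper were where they started. I did not measure the hammer or the jar again, but the arm went nowhere near them. The reel and punch were in place when last seen, just before the lid came down.
- **Gripper:** it finished about 165 mm above the lid, touching nothing.

No check failed or disagreed. The hand-in gives no verdict, so the final judgement is not known to me.

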